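# Set the pivot screw of the glass globe

## Task

Adjust the top pivot of the glass globe: turn its thumbscrew clockwise until you feel it seat, then back it off a quarter turn so that the globe runs free. Finish still gripping the thumbscrew and holding it still at that setting, so that I can tighten the lock nut under your hand. Leave everything else on the sideboard where it is and do not ring the bell.

Things in the scene. Friction and masses are not known exactly. Their poses are not given: they have to be found in the camera images.
- thumb_grip (a point): Centre of the steel thumbscrew's blade, the topmost part of the globe stand: a flat upright blade 30 mm long (this point's x axis), 9 mm thick (y axis), 26 mm high (z axis, up along the screw's vertical axis), centre 182 mm above the sideboard; it turns with the screw. Nothing within 100 mm of the axis is taller than the lock nut below it: open fingers can swing round it. Pinch it across its thickness from above.
- thumbscrew (a joint): Angle of the thumbscrew in rad, growing clockwise seen from above (tightening); its zero is arbitrary. It starts 0.9 to 2.4 rad short of its seat, which must be felt: it turns smoothly against about 0.05 N m and stays where it is left; at the seat it stops dead and the resisting moment climbs at once. Its rise and fall is too small to matter.
- lock_nut (a point): Centre of the top of the hexagonal steel lock nut on the boss under the thumbscrew, 19 mm across its corners, 157 mm above the sideboard; part of the fixed stand. Between it and the blade's lower edge (169 mm up) shows a bare 8 mm shank. Not to be worked.
- globe_stand: Heavy fixed stand: round steel base 124 mm across, 14 mm thick (origin at the centre of its underside, on the screw's axis); a round-bar bow rises on the stand's +x side (67 mm out at most) to a 26 mm boss over the base's centre; between the two, a 90 mm clear glass globe on vertical pivots.
- bell: Chrome desk bell, 86 mm across and 63 mm high with its press button on top, standing some 14 cm from the globe's axis; origin at the centre of its underside.
- bell_button (a joint): Travel of the bell's button in m: 0 up, 0.005 fully pressed; it rings from 0.002.
- coaster_holder: Slotted wooden holder 80 x 104 mm with four wooden coasters upright in it, 109 mm high; origin at the centre of its underside, some 15 cm from the globe's axis on the other side from the bell.
- spanner: Flat steel spanner for the lock nut, 130 mm long, lying some 11 cm from the globe's axis on the side away from the bow; origin at the middle of its underside.
- dish: White ceramic dish, 96 mm across and 40 mm high, some 13 cm from the globe's axis on the bow's side; origin at the centre of its underside.
- tape_dispenser: Orange plastic tape dispenser, 150 x 62 x 83 mm, at the robot's left; origin at the centre of its underside.
- planter: Terracotta planter with a small succulent, 144 mm across and about 210 mm high with the leaves, at the robot's right; origin at the centre of its underside.
Things that resemble listed ones, but are neither listed nor needed, are in the scene too. What is shaped like the globe_stand but turquoise is not meant.

How it is judged:
By the outcome, as a careful person would: the job done as asked, in the order asked, and still so for the second after the job is handed in, while the arm keeps its last pose, push and grip.
It also fails if it takes over 72 s, if anything falls off the work surface, if the arm or the gripper's body presses on something with over 40 N, if the wrist force passes 120 N, or if a joint passes its speed limit or range.

## Robot

A 6-joint arm with a two-finger parallel gripper is mounted at the origin on the work surface. World frame = base frame: x ahead of the robot, y to its left, z up, the work surface at z = 0. Lengths are in m, angles in rad, forces in N, time in s.
With the tool pointing down it reaches from about 0.275 to 0.775 m from the base axis. Payload 14.6 kg.
Tool frame: the origin (TCP) lies midway between the tips of the shut fingers; the grasp point (between the pads) lies 19 mm behind it; z points along the fingers, y is the line along which they close (so a half turn about z gives the same grasp; the last joint's range is limited). The gripper opens to 85 mm and grips with 20 to 120 N. Pads are 22 mm wide; open, the fingers measure 114 mm over their backs; the gripper's body (76 mm by 85 mm) begins 54 mm behind the grasp point. The pads swing forward as they close: fully open they stand 13 mm farther back than shut.
Start: joints at [1.066, 0.263, -0.048, 1.259, 0, 1.415], TCP at [0.18, 0.493, 0.204] pointing down, gripper open.
Joint ranges: [-2.65, 2.65], [-0.89, 1.7], [-1.18, 1.37], [-2.13, 2.11], [-1.35, 1.29], [-3.14, 3.14]. Speed limits (rad/s): [1.89, 1.89, 2.57, 2.79, 3.14, 3.14].

## Interface

Orientations are given as a unit quaternion [x, y, z, w].
In Python, from cell import sensors, cams, bot, nets gives the robot as it stands.
- The arm moves only by the tool step_arm, never from a script. Its argument "plan" is a list of rows, each an object with "travel": the shift along the world's x, y, z in mm, a list of three; "rot": the turn, a rotation vector about the world's x, y, z in rad, a list of three. In form: [{"travel": [dx, dy, dz], "rot": [rx, ry, rz]}, ...]. A call has 1 to 20 rows; each row is the pose to reach, as a shift and turn from the pose commanded when the call began; what a row does not reach only later rows make up. A row lasts 1/8 s, in which the tool goes at most 62.5 mm and 10.7 degrees, less where a joint would pass 70% of its speed; a pose out of reach is approached as far as the arm can. A call with a gripper value outside its range is refused whole. "grip" is the closure, from -1 (fully open) to 1 (shut), set as the call begins (left out, the last holds). The fingers move at their own pace and stop on an object; "grip_force" is the grip in N (left out, the last holds). Time passes only in rows, so rows that repeat a pose let the fingers close. It gives the time, the measured TCP pose, the force, the opening and the grip force at its end, in the units of the state.
- sensors.get_state(): the state, without advancing time (a new reading comes with each control period).
- cams.read_camera(name): name is "side" or "top"; returns a dict with "color" (480x640x3 uint8, red, green, blue), "K" (3x3 intrinsics, pixels), "k1" (the pictures are not rectified: a ray, as slopes to the right and down, at radius r is drawn at 1 + k1 r^2 times it, then the intrinsics apply), "rvec" (rotation vector, rad) and "tvec" (3), from world to camera coordinates, as OpenCV has them. Camera axes: x right, y down, z forward; pixel columns grow to the right and rows downward; lengths in m; the calibration is good to about 2 mm. A picture is of the moment at which its call begins. There is no depth.
- bot.job_done(): hands the job in; it is judged then, once.
Trained networks look in the newest picture that a camera, given by its name, has taken for a name from the list of things; names that differ only in an ending like _2 or _b are one class to them, and where a whole thing is asked for, a point or a joint stands for the part that bears it (a point fixed in the world has none). Each returns a list of dicts, best first, with "conf" (0 to 1); they miss things now and then, are a little off and sometimes report something else, mostly with a low value. They report only what shows in the picture. A call takes as long as a camera call. They do not tell look-alikes from the thing itself.
- nets.spot_in(label, camera): "position" ([column, row] in pixels, amid what is visible of it).
- nets.trace(label, camera): "pixels" (480x640 bool, what is visible of it) and "position" ([column, row] in pixels, amid what is visible of it).
The state is a dict: "time_s": time; "qpos": joint angles; "qd": joint speeds; "effort": joint torques, N m; "tool_pos": TCP position; "tool_rot": TCP orientation; "ft_force": force on the tool from outside, world axes, zero at the start; "wrist_torque": the same for the moment, N m; "grip_width": finger opening in m; "gripper_force": force on a finger pad.
Only numpy, scipy, OpenCV 4.12 (cv2) and the standard library are available. Lean on these libraries where they do the work, as an engineer would, in place of code of your own. Each camera call takes 0.05 s, during which the arm holds its last target. There are 200 camera calls.

## Working session

There is one attempt and no reset: what is moved stays moved. The work goes in short steps, Python scripts to look and compute and a tool call to move; the robot and the scene stay as the last step left them, time stands still between calls to the robot, and variables do not carry over. Pictures are saved under pics/ and viewed, at most 10 in all, crops included, and the job is handed in when it is done.

Besides the shell and the picture viewer there is one more tool, called after "Emit:" as name(argument=value, ...), one argument or row to a line, values as JSON. step_arm: Moves the arm, as the interface text tells. Its arguments: {"type":"object","properties":{"plan":{"type":"array","items":{"type":"object","properties":{"travel":{"type":"array","items":{"type":"number"}},"rot":{"type":"array","items":{"type":"number"}}}}},"grip":{"type":"number"},"grip_force":{"type":"number"}},"required":["plan"]}

```bash
mkdir -p pics
cat > h.py <<'E'
import numpy as np, cv2
from cell import sensors, cams, bot, nets
def ray(c,p):
    K=np.array(c["K"]);d=np.array([c["k1"],0,0,0,0.])
    # model: distorted = (1+k1 r^2) * ray
    n=cv2.undistortPoints(np.array([[p]],float),K,d)[0,0]
    R=cv2.Rodrigues(np.array(c["rvec"],float))[0];t=np.array(c["tvec"],float)
    return -R.T@t, R.T@np.array([n[0],n[1],1])
def atz(c,p,z):
    o,v=ray(c,p); return o+v*(z-o[2])/v[2]
def proj(c,X):
    return cv2.projectPoints(np.array(X,float).reshape(-1,1,3),np.array(c["rvec"],float),np.array(c["tvec"],float),np.array(c["K"]),np.array([c["k1"],0,0,0,0.]))[0][:,0]
E
python3 - <<'E'
from h import *
for n in("side","top"):
    c=cams.read_camera(n);cv2.imwrite(f"pics/{n}0.png",c["color"][:,:,::-1])
    print(n,ray(c,(320,240)))
    for l,z in(("thumb_grip",.182),("lock_nut",.157),("globe_stand",.08),("bell",.03),("spanner",0),("dish",.02),("coaster_holder",.05)):
        for d in nets.spot_in(l,n)[:3]: print(l,round(d["conf"],2),np.round(d["position"]),np.round(atz(c,d["position"],z),3))
E
```

```text
side (array([ 0.28870073, -0.85068891,  0.91589113]), array([ 0.21319715,  0.7127103 , -0.66830231]))
thumb_grip 0.69 [290. 230.] [ 0.465 -0.012  0.182]
thumb_grip 0.62 [326. 172.] [0.62  0.198 0.182]
thumb_grip 0.5 [392. 268.] [ 0.649 -0.2    0.182]
lock_nut 0.94 [387. 308.] [ 0.603 -0.284  0.157]
lock_nut 0.61 [291. 264.] [ 0.444 -0.1    0.157]
lock_nut 0.56 [326. 206.] [0.583 0.083 0.157]
globe_stand 0.88 [390. 305.] [ 0.646 -0.22   0.08 ]
globe_stand 0.68 [326. 204.] [0.617 0.187 0.08 ]
bell 0.58 [265. 251.] [0.414 0.094 0.03 ]
spanner 0.73 [247. 293.] [ 0.34  -0.016  0.   ]
dish 0.73 [339. 259.] [0.603 0.015 0.02 ]
coaster_holder 0.69 [314. 309.] [ 0.481 -0.156  0.05 ]
coaster_holder 0.42 [292. 230.] [0.502 0.136 0.05 ]
top (array([ 0.2731014 , -0.0219034 ,  1.51486703]), array([ 0.17387792,  0.00245587, -0.98476554]))
thumb_grip 0.18 [313. 221.] [0.565 0.003 0.182]
lock_nut 0.96 [319. 259.] [ 0.455 -0.016  0.157]
lock_nut 0.82 [252. 218.] [0.576 0.19  0.157]
lock_nut 0.8 [375. 208.] [ 0.615 -0.184  0.157]
globe_stand 0.98 [372. 211.] [ 0.626 -0.185  0.08 ]
globe_stand 0.79 [318. 259.] [ 0.466 -0.012  0.08 ]
globe_stand 0.61 [255. 213.] [0.611 0.194 0.08 ]
bell 0.78 [280. 276.] [0.413 0.11  0.03 ]
spanner 0.61 [322. 296.] [ 0.352 -0.029  0.   ]
dish 0.68 [475. 264.] [ 0.467 -0.532  0.02 ]
dish 0.56 [314. 221.] [0.602 0.005 0.02 ]
coaster_holder 0.95 [360. 258.] [ 0.474 -0.148  0.05 ]
```

View pics/side0.png

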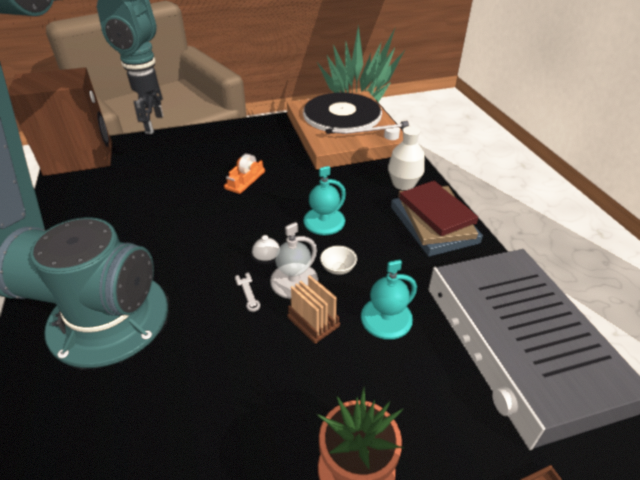

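View pics/top0.png

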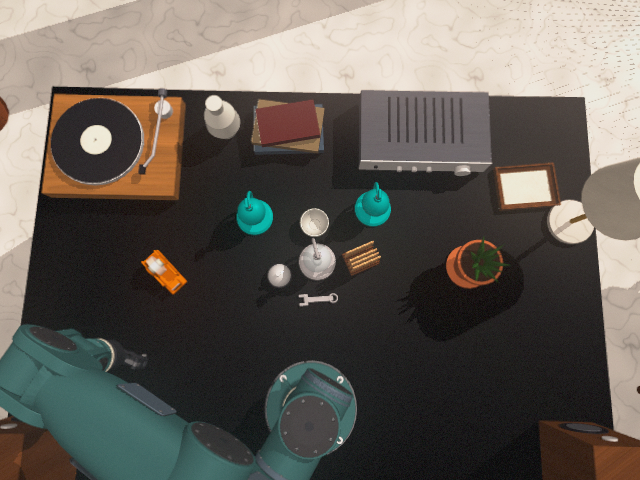

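The images show three stands: side (292,262), (326,204) and (390,305); top (318,259), (254,214) and (373,207). Only side (292,262) / top (318,259) is clear glass with a steel screw, and it has the bell, spanner, dish and coasters around it. The other two are turquoise, so they are not meant. I'll confirm with a crop.

Run:
```python
from h import *
ims=[]
for n,(u,v) in(("side",(291,235)),("top",(318,257))):
    c=cams.read_camera(n);a=c["color"][v-25:v+25,u-20:u+20,::-1]
    ims.append(cv2.resize(a,None,fx=10,fy=10,interpolation=cv2.INTER_CUBIC))
    print(n,"origin",u-20,v-25, proj(c,[[.465,-.012,.182],[.465,-.012,.195],[.465,-.012,.169],[.480,-.012,.195],[.45,-.012,.195],[.465,-.012,0]]).round(1).tolist())
    for l in("thumb_grip",):
        for d in nets.trace(l,n)[:3]:
            m=d["pixels"];ys,xs=np.nonzero(m);print(l,d["conf"],d["position"],m.sum(),xs.min(),xs.max(),ys.min(),ys.max())
cv2.imwrite("pics/crop1.png",np.hstack(ims))
```

```text
side origin 271 210 [[290.2, 229.6], [289.9, 225.4], [290.4, 233.7], [296.1, 224.3], [283.8, 226.6], [293.0, 281.6]]
thumb_grip 0.58 [394.0, 265.5] 144 388 400 260 274
thumb_grip 0.4 [290.8, 229.9] 130 286 297 223 237
thumb_grip 0.37 [289.9, 263.0] 1960 271 316 224 297
top origin 298 232 [[317.5, 254.4], [317.5, 253.8], [317.5, 255.0], [317.6, 248.7], [317.4, 258.8], [317.7, 262.1]]
thumb_grip 0.58 [246.1, 204.7] 41 244 249 199 208
thumb_grip 0.55 [282.4, 274.1] 496 267 291 263 287
thumb_grip 0.52 [376.4, 194.1] 33 377 381 190 198
```

View pics/crop1.png

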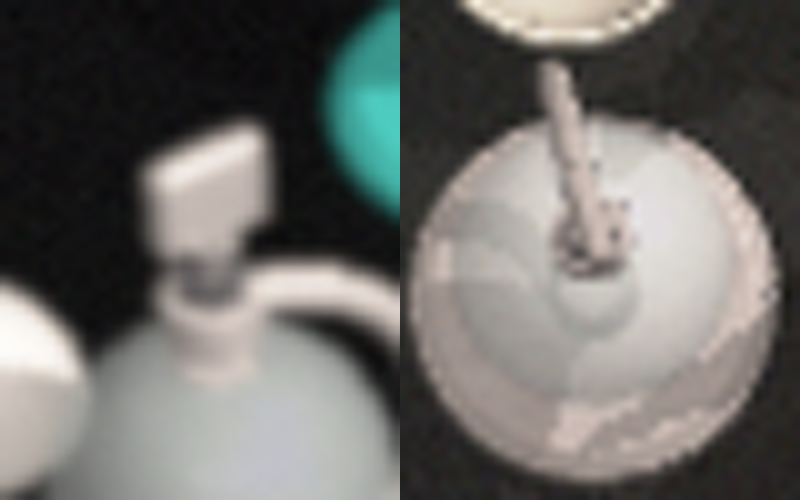

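The left crop shows a steel blade on a clear globe, with its top face running from about side px (286,226) to (297,223). In the right crop the nut and blade are at about top px (317,254). This is the stand meant.

Run:
```python
from h import *
c=cams.read_camera("side")
def cp(x,y): return (271-.45+x/10,210-.45+y/10)
# outer top-face corners: left end mid, right end mid
a=atz(c,cp(148,172),.195);b=atz(c,cp(258,130),.195);print(a,b,np.linalg.norm(a-b),(a+b)/2,np.arctan2(*(b-a)[1::-1]))
print("nut",atz(c,cp(205,285),.157))
t=cams.read_camera("top")
def ct(x,y): return (298-.45+(x-400)/10,232-.45+y/10)
a=atz(t,ct(568,155),.195);b=atz(t,ct(603,255),.195);print(a,b,np.linalg.norm(a-b),(a+b)/2,np.arctan2(*(a-b)[1::-1]))
print("nut",atz(t,ct(593,238),.157))
print("base",atz(t,ct(595,298),.007))
# dense search: edges
for th in np.radians([0,10,20,30,40]):
    d=.015*np.array([np.cos(th),np.sin(th),0]);m=np.array([.462,-.014,.195]);print(np.degrees(th),proj(c,[m-d,m+d]).round(1).tolist(),proj(t,[m-d,m+d]).round(1).tolist())
s=sensors.get_state();print({k:np.round(v,3).tolist() for k,v in s.items()})
from scipy.spatial.transform import Rotation as R;print(R.from_quat(s["tool_rot"]).as_matrix().round(3))
```

```text
[ 0.45338709 -0.01366245  0.195     ] [ 0.4822325  -0.00600448  0.195     ] 0.029844631089631892 [ 0.4678098  -0.00983347  0.195     ] 0.259497292177592
nut [ 0.46548261 -0.01469565  0.157     ]
[ 0.48475444 -0.00242894  0.195     ] [ 0.45530384 -0.01335054  0.195     ] 0.031410497881718145 [ 0.47002914 -0.00788974  0.195     ] 0.3551227007478314
nut [ 0.46565876 -0.00997902  0.157     ]
base [ 0.46671053 -0.00976777  0.007     ]
0.0 [[282.8, 227.3], [295.1, 225.0]] [[318.0, 259.9], [318.2, 249.7]]
10.0 [[283.1, 228.0], [294.7, 224.4]] [[318.9, 259.8], [317.3, 249.8]]
20.0 [[283.6, 228.6], [294.2, 223.8]] [[319.8, 259.6], [316.5, 250.0]]
29.999999999999996 [[284.3, 229.2], [293.5, 223.2]] [[320.6, 259.2], [315.7, 250.4]]
40.0 [[285.1, 229.6], [292.6, 222.8]] [[321.3, 258.7], [314.9, 250.8]]
{'time_s': 1.1, 'qpos': [1.066, 0.263, -0.048, 1.259, -0.0, 1.415], 'qd': [0.0, -0.001, -0.002, 0.0, -0.001, 0.0], 'effort': [0.004, -63.744, 38.477, 0.001, 0.0, -0.0], 'tool_pos': [0.18, 0.493, 0.204], 'tool_rot': [0.174, 0.985, 0.0, 0.0], 'ft_force': [0.095, 0.749, 0.202], 'wrist_torque': [-0.041, -0.008, 0.031], 'gripper_force': 0.0, 'grip_width': 0.086}
[[-0.939  0.343  0.   ]
 [ 0.343  0.939  0.   ]
 [-0.     0.    -1.   ]]
```

Emit:
step_arm(
  plan=[
    {"travel":[0,0,40],"rot":[0,0,0]},
    {"travel":[10,-15,70],"rot":[0,0,0]},
    {"travel":[30,-50,86],"rot":[0,0,0.05]},
    {"travel":[52,-90,86],"rot":[0,0,0.1]},
    {"travel":[75,-130,86],"rot":[0,0,0.15]},
    {"travel":[98,-170,86],"rot":[0,0,0.2]},
    {"travel":[121,-210,86],"rot":[0,0,0.25]},
    {"travel":[144,-250,86],"rot":[0,0,0.3]},
    {"travel":[167,-290,86],"rot":[0,0,0.35]},
    {"travel":[190,-330,86],"rot":[0,0,0.4]},
    {"travel":[213,-370,86],"rot":[0,0,0.45]},
    {"travel":[236,-410,86],"rot":[0,0,0.5]},
    {"travel":[258,-450,86],"rot":[0,0,0.55]},
    {"travel":[275,-480,86],"rot":[0,0,0.6]},
    {"travel":[287,-502,86],"rot":[0,0,0.65]},
    {"travel":[287,-502,86],"rot":[0,0,0.65]},
    {"travel":[287,-502,86],"rot":[0,0,0.65]},
    {"travel":[287,-502,86],"rot":[0,0,0.65]},
  ],
  grip=-1,
)

```text
time_s: 3.35
tool_pos: [0.4666, -0.0081, 0.2898]
tool_rot: [-0.15, 0.989, -0.0, 0.0]
ft_force: [-0.1, 0.5, 0.4]
grip_width: 0.0854
gripper_force: 0.0
```

Run:
```python
from h import *
from scipy.spatial.transform import Rotation as R
s=sensors.get_state();print({k:np.round(v,3).tolist() for k,v in s.items()},R.from_quat(s["tool_rot"]).as_matrix()[:,1])
ims=[]
for n,(u,v) in(("side",(291,220)),("top",(318,250))):
    c=cams.read_camera(n);a=c["color"][v-40:v+40,u-40:u+40,::-1]
    ims.append(cv2.resize(a,None,fx=5,fy=5,interpolation=cv2.INTER_CUBIC))
cv2.imwrite("pics/c2.png",np.hstack(ims))
```

```text
{'time_s': 3.35, 'qpos': [-0.192, 0.149, 0.033, 1.455, 0.0, -0.493], 'qd': [0.001, -0.001, 0.002, -0.002, -0.0, -0.004], 'effort': [-0.481, -53.049, 39.064, -0.02, -0.007, 0.018], 'tool_pos': [0.467, -0.008, 0.29], 'tool_rot': [-0.15, 0.989, -0.0, 0.0], 'ft_force': [-0.089, 0.546, 0.412], 'wrist_torque': [-0.039, -0.067, 0.022], 'gripper_force': 0.0, 'grip_width': 0.085} [-2.96135518e-01  9.55145933e-01 -4.98723134e-05]
```

View pics/c2.png

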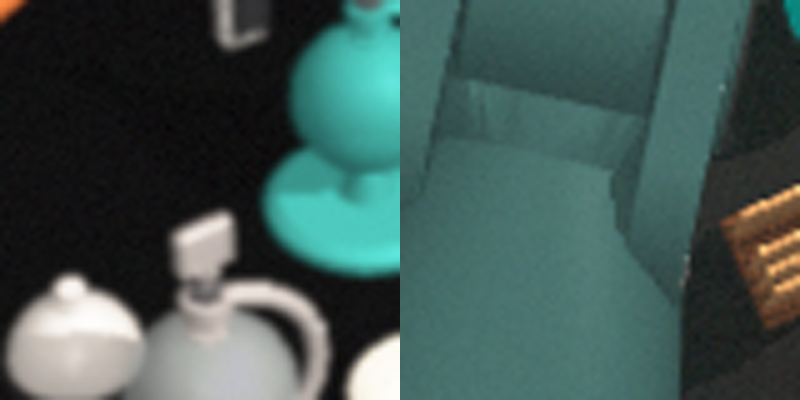

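The side view shows the blade at about px (292,226) with nothing around it, and the gripper (fingertip at about px (299,184)) is above it. I'm going down.

Emit:
step_arm(
  plan=[
    {"travel":[0,-1,-30]},
    {"travel":[0,-1,-60]},
    {"travel":[0,-1,-85]},
    {"travel":[0,-1,-105]},
    {"travel":[0,-1,-116]},
    {"travel":[0,-1,-122]},
    {"travel":[0,-1,-122]},
    {"travel":[0,-1,-122]},
  ],
)

```text
validation failed for argument at $.pl...
```

Run:
```python
from h import *
c=cams.read_camera("side");a=c["color"][165:265,241:341,::-1]
cv2.imwrite("pics/c3.png",cv2.resize(a,None,fx=6,fy=6,interpolation=cv2.INTER_CUBIC))
s=sensors.get_state();print({k:np.round(v,3).tolist() for k,v in s.items()})
```

```text
{'time_s': 3.5, 'qpos': [-0.193, 0.149, 0.033, 1.455, 0.0, -0.493], 'qd': [-0.004, 0.004, 0.001, -0.0, 0.0, -0.003], 'effort': [-0.007, -53.514, 39.049, 0.001, 0.0, 0.012], 'tool_pos': [0.467, -0.008, 0.29], 'tool_rot': [-0.15, 0.989, -0.0, 0.0], 'ft_force': [0.468, -0.285, -0.163], 'wrist_torque': [0.019, 0.061, 0.046], 'gripper_force': 0.0, 'grip_width': 0.086}
```

View pics/c3.png

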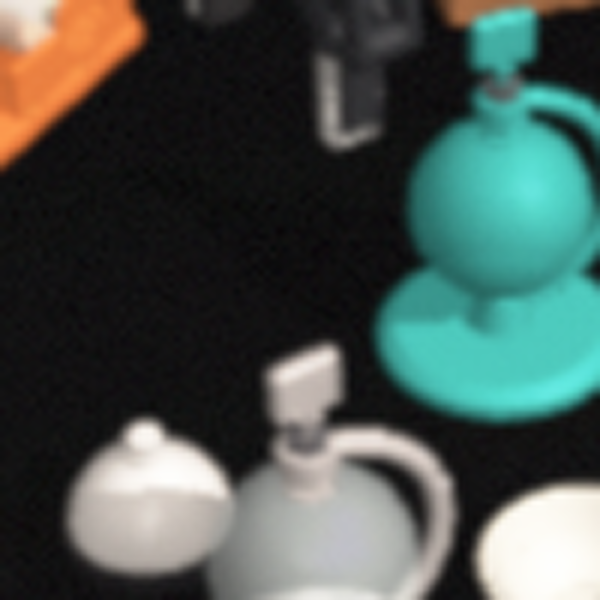

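The call was refused because it left out "rot". The crop shows the gripper still above the blade, which is at crop (305,385). I'll send it again with both fields.

Emit:
step_arm(
  plan=[
    {"travel":[0,-1,-30],"rot":[0,0,0]},
    {"travel":[0,-1,-60],"rot":[0,0,0]},
    {"travel":[0,-1,-85],"rot":[0,0,0]},
    {"travel":[0,-1,-105],"rot":[0,0,0]},
    {"travel":[0,-1,-116],"rot":[0,0,0]},
    {"travel":[0,-1,-122],"rot":[0,0,0]},
    {"travel":[0,-1,-122],"rot":[0,0,0]},
    {"travel":[0,-1,-122],"rot":[0,0,0]},
  ],
)

```text
time_s: 4.5
tool_pos: [0.4673, -0.0098, 0.1681]
tool_rot: [-0.15, 0.989, -0.0, 0.0]
ft_force: [0.1, 1.0, 0.2]
grip_width: 0.0854
gripper_force: 0.0
```

Run:
```python
from h import *
c=cams.read_camera("side");a=c["color"][190:260,256:326,::-1]
cv2.imwrite("pics/c4.png",cv2.resize(a,None,fx=8,fy=8,interpolation=cv2.INTER_CUBIC))
s=sensors.get_state();print({k:np.round(v,3).tolist() for k,v in s.items()})
```

```text
{'time_s': 4.55, 'qpos': [-0.196, 0.179, -0.26, 1.131, 0.0, -0.496], 'qd': [-0.001, -0.001, -0.004, -0.004, 0.001, -0.001], 'effort': [0.021, -54.452, 37.208, 0.0, 0.0, 0.001], 'tool_pos': [0.467, -0.01, 0.168], 'tool_rot': [-0.15, 0.989, -0.0, 0.0], 'ft_force': [-0.021, 0.046, -0.109], 'wrist_torque': [-0.053, -0.005, -0.009], 'gripper_force': 0.0, 'grip_width': 0.085}
```

View pics/c4.png

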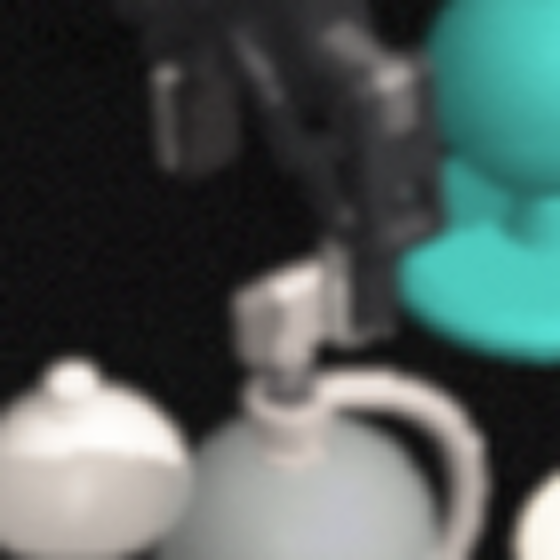

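The crop shows the fingers on either side of the blade at crop (280,310). Now I'll close them.

Emit:
step_arm(
  plan=[
    {"travel":[0,0,0],"rot":[0,0,0]},
    {"travel":[0,0,0],"rot":[0,0,0]},
    {"travel":[0,0,0],"rot":[0,0,0]},
    {"travel":[0,0,0],"rot":[0,0,0]},
    {"travel":[0,0,0],"rot":[0,0,0]},
    {"travel":[0,0,0],"rot":[0,0,0]},
    {"travel":[0,0,0],"rot":[0,0,0]},
    {"travel":[0,0,0],"rot":[0,0,0]},
    {"travel":[0,0,0],"rot":[0,0,0]},
    {"travel":[0,0,0],"rot":[0,0,0]},
  ],
  grip=1,
  grip_force=50,
)

```text
time_s: 5.8
tool_pos: [0.4669, -0.0098, 0.1676]
tool_rot: [-0.15, 0.989, 0.0, 0.0]
ft_force: [-0.0, -0.3, 0.0]
grip_width: 0.0002
gripper_force: 0.0
```

```bash
cat > st.py <<'E'
from h import *
s=sensors.get_state();print({k:np.round(v,4).tolist() for k,v in s.items() if k in("time_s","qpos","tool_pos","ft_force","wrist_torque","grip_width","gripper_force")})
q=s["tool_rot"];from scipy.spatial.transform import Rotation as R;y=R.from_quat(q).as_matrix()[:,1];print("yaw",np.arctan2(y[1],y[0]))
E
python3 st.py
```

```text
{'time_s': 5.8, 'qpos': [-0.1957, 0.1795, -0.2606, 1.1306, 0.0, -0.4959], 'tool_pos': [0.4669, -0.0098, 0.1676], 'ft_force': [-0.0305, -0.2841, 0.0176], 'wrist_torque': [0.0258, -0.0021, -0.0281], 'gripper_force': 0.0, 'grip_width': 0.0002}
yaw 1.8710440804284132
```

The fingers shut on nothing, so I'll look before moving.

Run:
```python
from h import *
c=cams.read_camera("side");a=c["color"][190:260,256:326,::-1]
cv2.imwrite("pics/c5.png",cv2.resize(a,None,fx=8,fy=8,interpolation=cv2.INTER_CUBIC))
P=np.array([.467,-.0098,.168]);y=np.array([-.296,.955,0])
for X in(P,P+.043*y+[0,0,.013],P-.043*y+[0,0,.013]): print(((proj(c,X)[0]-[256,190])*8+3.5).round())
for l in ("thumb_grip","lock_nut"):
  for d in nets.spot_in(l,"side"): print(l,d)
```

```text
[283. 349.]
[209. 241.]
[358. 396.]
thumb_grip {'position': [290.1, 229.3], 'conf': 0.62}
thumb_grip {'position': [394.8, 265.2], 'conf': 0.44}
lock_nut {'position': [323.4, 208.2], 'conf': 0.82}
lock_nut {'position': [387.2, 308.0], 'conf': 0.74}
lock_nut {'position': [289.1, 263.4], 'conf': 0.68}
```

View pics/c5.png

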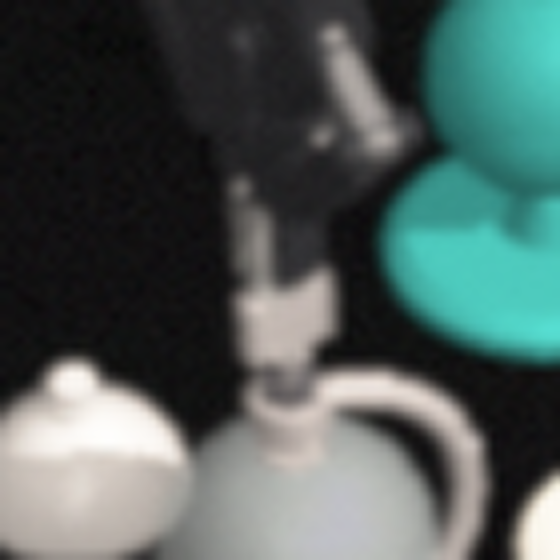

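The fingers appear behind or above the blade. The tips should be at crop (283,349) but they end near y≈285, so they sit about 25 mm higher or farther away than computed. I'll check tool projection against the starting pictures.

```bash
python3 - <<'E'
from h import *
out=[]
for n,(u,v) in(("side",(150,110)),("top",(120,355))):
    c=cams.read_camera(n);im=cv2.imread(f"pics/{n}0.png")
    P=np.array([.18,.493,.204]);y=np.array([.343,.939,0])
    a=cv2.resize(im[v-40:v+40,u-40:u+40],None,fx=5,fy=5,interpolation=cv2.INTER_CUBIC)
    for X,col in((P,(0,0,255)),(P+.043*y+[0,0,.013],(0,255,0)),(P-.043*y+[0,0,.013],(255,255,0)),(P+[0,0,.15],(255,0,255))):
        p=(proj(c,X)[0]-[u-40,v-40])*5+2;cv2.circle(a,tuple(int(i) for i in p.round()),3,col,-1);print(n,p.round())
    out.append(a)
    print(n,c["tvec"],c["rvec"],c["k1"],c["K"])
cv2.imwrite("pics/c6.png",np.hstack(out))
E
python3 st.py
```

```text
side [238. 334.]
side [255. 279.]
side [209. 351.]
side [175.  93.]
side [-0.51397349  0.19242296  1.15960379] [ 2.2820413  -0.32828633  0.14357156] 0.009968689647480062 [[470.48526129   0.         317.21756588]
 [  0.         470.48526129 239.33354509]
 [  0.           0.           1.        ]]
top [275. 180.]
top [195. 153.]
top [336. 210.]
top [153. 200.]
top [-0.0303926   0.52981668  1.44508022] [ 2.15255227 -2.10897143  0.18538547] 0.020930075540443654 [[454.47764594   0.         320.38616458]
 [  0.         454.47764594 240.64309818]
 [  0.           0.           1.        ]]
{'time_s': 6.05, 'qpos': [-0.1957, 0.1795, -0.2606, 1.1306, 0.0, -0.4959], 'tool_pos': [0.4669, -0.0098, 0.1676], 'ft_force': [-0.4534, 0.9976, 0.0116], 'wrist_torque': [-0.0299, 0.0255, -0.0162], 'gripper_force': 0.0, 'grip_width': -0.0001}
yaw 1.870987120921764
```

View pics/c6.png

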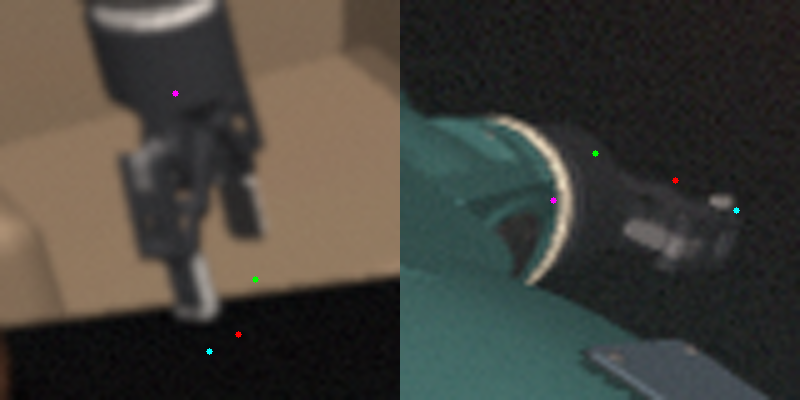

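In the start view, the measured tips are above the computed points by (-2,-7.4) px. Here the shift is (-0.4,-7.5) px. Both match a pure vertical offset of about 24 mm, so the real fingertips sit about 24 mm higher than `tool_pos` says. The fingers therefore closed just above the blade. I'll open, go down about 25 mm watching the force, and close again.

Emit:
step_arm(
  plan=[
    {"travel":[0,0,0],"rot":[0,0,0]},
    {"travel":[0,0,0],"rot":[0,0,0]},
    {"travel":[0,0,0],"rot":[0,0,0]},
    {"travel":[0,0,0],"rot":[0,0,0]},
    {"travel":[0,0,0],"rot":[0,0,0]},
    {"travel":[0,0,0],"rot":[0,0,0]},
    {"travel":[0,0,0],"rot":[0,0,0]},
    {"travel":[0,0,-5],"rot":[0,0,0]},
    {"travel":[0,0,-10],"rot":[0,0,0]},
    {"travel":[0,0,-15],"rot":[0,0,0]},
    {"travel":[0,0,-20],"rot":[0,0,0]},
    {"travel":[0,0,-24],"rot":[0,0,0]},
    {"travel":[0,0,-24],"rot":[0,0,0]},
    {"travel":[0,0,-24],"rot":[0,0,0]},
  ],
  grip=-1,
)

```text
time_s: 7.8
tool_pos: [0.467, -0.0098, 0.1437]
tool_rot: [-0.15, 0.989, -0.0, 0.0]
ft_force: [0.5, 0.5, -0.6]
grip_width: 0.0855
gripper_force: 0.0
```

Emit:
step_arm(
  plan=[
    {"travel":[0,0,0],"rot":[0,0,0]},
    {"travel":[0,0,0],"rot":[0,0,0]},
    {"travel":[0,0,0],"rot":[0,0,0]},
    {"travel":[0,0,0],"rot":[0,0,0]},
    {"travel":[0,0,0],"rot":[0,0,0]},
    {"travel":[0,0,0],"rot":[0,0,0]},
    {"travel":[0,0,0],"rot":[0,0,0]},
    {"travel":[0,0,0],"rot":[0,0,0]},
    {"travel":[0,0,0],"rot":[0,0,0]},
  ],
  grip=1,
  grip_force=40,
)

```text
time_s: 8.93
tool_pos: [0.4669, -0.0098, 0.1437]
tool_rot: [-0.15, 0.989, 0.0, 0.0]
ft_force: [-2.4, 0.9, 5.2]
grip_width: 0.0081
gripper_force: 43.6
```

```bash
python3 st.py
python3 - <<'E'
from h import *
c=cams.read_camera("side");a=c["color"][190:260,256:326,::-1]
cv2.imwrite("pics/c7.png",cv2.resize(a,None,fx=8,fy=8,interpolation=cv2.INTER_CUBIC))
E
```

```text
{'time_s': 8.925, 'qpos': [-0.1957, 0.1932, -0.3107, 1.0668, 0.0001, -0.4959], 'tool_pos': [0.4669, -0.0098, 0.1437], 'ft_force': [-2.4448, 0.872, 5.182], 'wrist_torque': [0.1787, 0.3276, -0.0857], 'gripper_force': 43.6243, 'grip_width': 0.0081}
yaw 1.8709815444517397
```

View pics/c7.png

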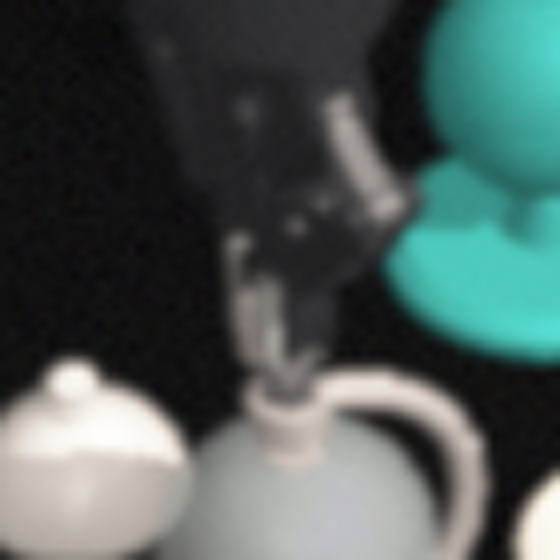

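The blade is gripped: opening 8.1 mm, pad force 44 N, and the crop shows the pads round the blade just above the nut at crop (285,380). Now I'll turn clockwise (negative about z), 0.75 rad to begin, which is still short of the earliest possible seat.

Emit:
step_arm(
  plan=[
    {"travel":[0,0,0],"rot":[0,0,-0.03]},
    {"travel":[0,0,0],"rot":[0,0,-0.07]},
    {"travel":[0,0,0],"rot":[0,0,-0.12]},
    {"travel":[0,0,0],"rot":[0,0,-0.17]},
    {"travel":[0,0,0],"rot":[0,0,-0.22]},
    {"travel":[0,0,0],"rot":[0,0,-0.27]},
    {"travel":[0,0,0],"rot":[0,0,-0.32]},
    {"travel":[0,0,0],"rot":[0,0,-0.36]},
    {"travel":[0,0,0],"rot":[0,0,-0.4]},
  ],
)

```text
time_s: 10.1
tool_pos: [0.4669, -0.0095, 0.1437]
tool_rot: [0.05, 0.999, 0.0, 0.0]
ft_force: [-1.0, 3.1, 4.6]
grip_width: 0.0079
gripper_force: 43.8
```

```bash
python3 st.py
```

```text
{'time_s': 10.1, 'qpos': [-0.1955, 0.1932, -0.3107, 1.0669, 0.0006, -0.0947], 'tool_pos': [0.4669, -0.0095, 0.1437], 'ft_force': [-1.0428, 3.1, 4.6162], 'wrist_torque': [0.5556, 0.3167, 0.0774], 'gripper_force': 43.8422, 'grip_width': 0.0079}
yaw 1.4699729285421566
```

Emit:
step_arm(
  plan=[
    {"travel":[0,0,0],"rot":[0,0,-0.04]},
    {"travel":[0,0,0],"rot":[0,0,-0.09]},
    {"travel":[0,0,0],"rot":[0,0,-0.14]},
    {"travel":[0,0,0],"rot":[0,0,-0.19]},
    {"travel":[0,0,0],"rot":[0,0,-0.24]},
    {"travel":[0,0,0],"rot":[0,0,-0.28]},
    {"travel":[0,0,0],"rot":[0,0,-0.32]},
    {"travel":[0,0,0],"rot":[0,0,-0.35]},
    {"travel":[0,0,0],"rot":[0,0,-0.35]},
  ],
)

```text
time_s: 11.22
tool_pos: [0.467, -0.0093, 0.1437]
tool_rot: [0.223, 0.975, 0.001, 0.0]
ft_force: [-1.7, 4.4, 5.2]
grip_width: 0.0083
gripper_force: 43.8
```

```bash
python3 st.py
```

```text
{'time_s': 11.225, 'qpos': [-0.1954, 0.1932, -0.3107, 1.0668, 0.0012, 0.2545], 'tool_pos': [0.467, -0.0093, 0.1437], 'ft_force': [-1.6672, 4.3543, 5.1656], 'wrist_torque': [0.9267, 0.2117, -0.0328], 'gripper_force': 43.79, 'grip_width': 0.0083}
yaw 1.1208805197952785
```

Emit:
step_arm(
  plan=[
    {"travel":[0,0,0],"rot":[0,0,-0.03]},
    {"travel":[0,0,0],"rot":[0,0,-0.06]},
    {"travel":[0,0,0],"rot":[0,0,-0.09]},
    {"travel":[0,0,0],"rot":[0,0,-0.12]},
  ],
)

```text
time_s: 11.72
tool_pos: [0.467, -0.0092, 0.1437]
tool_rot: [0.281, 0.96, 0.001, -0.0]
ft_force: [-0.6, 5.7, 4.7]
grip_width: 0.0079
gripper_force: 43.8
```

```bash
cat > st.py <<'E'
from h import *
from scipy.spatial.transform import Rotation as R
s=sensors.get_state();y=R.from_quat(s["tool_rot"]).as_matrix()[:,1]
print(s["time_s"],"yaw %.4f q6 %.4f eff6 %.3f"%(np.arctan2(y[1],y[0]),s["qpos"][5],s["effort"][5]),"T",np.round(s["wrist_torque"],3),"F",np.round(s["ft_force"],1),s["grip_width"],np.round(s["tool_pos"],4))
E
python3 st.py
```

```text
11.725 yaw 1.0004 q6 0.3750 eff6 -0.448 T [1.068 0.197 0.08 ] F [-0.6  5.7  4.7] 0.007918300128490537 [ 0.467  -0.0092  0.1437]
```

Emit:
step_arm(
  plan=[
    {"travel":[0,0.5,0],"rot":[0,0,-0.03]},
    {"travel":[0,0.5,0],"rot":[0,0,-0.06]},
    {"travel":[0,0.5,0],"rot":[0,0,-0.09]},
    {"travel":[0,0.5,0],"rot":[0,0,-0.12]},
  ],
)

```text
time_s: 12.22
tool_pos: [0.467, -0.0091, 0.1437]
tool_rot: [0.339, 0.941, 0.0, 0.0]
ft_force: [-0.5, 2.3, 5.5]
grip_width: 0.0084
gripper_force: 43.8
```

```bash
python3 st.py
```

```text
12.225 yaw 0.8798 q6 0.4964 eff6 -0.449 T [0.454 0.179 0.046] F [-0.5  2.3  5.5] 0.00838086640684384 [ 0.467  -0.0091  0.1437]
```

Torque is still low at about 0.05 N m, so I'll keep going.

Emit:
step_arm(
  plan=[
    {"travel":[0,0,0],"rot":[0,0,-0.03]},
    {"travel":[0,0,0],"rot":[0,0,-0.06]},
    {"travel":[0,0,0],"rot":[0,0,-0.09]},
    {"travel":[0,0,0],"rot":[0,0,-0.12]},
  ],
)

```text
time_s: 12.72
tool_pos: [0.4671, -0.0091, 0.1437]
tool_rot: [0.394, 0.919, 0.0, 0.0]
ft_force: [-0.6, 2.8, 5.5]
grip_width: 0.0082
gripper_force: 43.8
```

```bash
python3 st.py
```

```text
12.725 yaw 0.7598 q6 0.6165 eff6 -0.449 T [0.537 0.129 0.083] F [-0.6  2.8  5.5] 0.008184309320386286 [ 0.4671 -0.0091  0.1437]
```

Emit:
step_arm(
  plan=[
    {"travel":[0,0,0],"rot":[0,0,-0.03]},
    {"travel":[0,0,0],"rot":[0,0,-0.06]},
    {"travel":[0,0,0],"rot":[0,0,-0.09]},
    {"travel":[0,0,0],"rot":[0,0,-0.12]},
  ],
)

```text
time_s: 13.22
tool_pos: [0.4671, -0.009, 0.1437]
tool_rot: [0.449, 0.894, 0.0, 0.0]
ft_force: [0.7, 4.9, 5.7]
grip_width: 0.0081
gripper_force: 43.8
```

```bash
python3 st.py
```

```text
13.225 yaw 0.6396 q6 0.7367 eff6 -0.447 T [ 0.86  -0.074  0.03 ] F [0.7 4.9 5.7] 0.008135796530681996 [ 0.4671 -0.009   0.1437]
```

Emit:
step_arm(
  plan=[
    {"travel":[0,0.3,0],"rot":[0,0,-0.03]},
    {"travel":[0,0.3,0],"rot":[0,0,-0.06]},
    {"travel":[0,0.3,0],"rot":[0,0,-0.09]},
    {"travel":[0,0.3,0],"rot":[0,0,-0.12]},
  ],
)

```text
time_s: 13.72
tool_pos: [0.4672, -0.009, 0.1437]
tool_rot: [0.502, 0.865, 0.0, 0.0]
ft_force: [2.6, 2.8, 4.3]
grip_width: 0.0081
gripper_force: 43.8
```

```bash
python3 st.py
```

```text
13.725 yaw 0.5191 q6 0.8578 eff6 -0.450 T [ 0.523 -0.498  0.079] F [2.6 2.8 4.3] 0.008128550337353975 [ 0.4672 -0.009   0.1437]
```

Emit:
step_arm(
  plan=[
    {"travel":[0.3,0,0],"rot":[0,0,-0.03]},
    {"travel":[0.3,0,0],"rot":[0,0,-0.06]},
    {"travel":[0.3,0,0],"rot":[0,0,-0.09]},
    {"travel":[0.3,0,0],"rot":[0,0,-0.12]},
  ],
)

```text
time_s: 14.22
tool_pos: [0.4672, -0.009, 0.1437]
tool_rot: [0.552, 0.834, -0.0, 0.0]
ft_force: [-0.0, 1.5, 8.7]
grip_width: 0.0081
gripper_force: 83.2
```

```bash
python3 st.py
```

```text
14.225 yaw 0.4007 q6 0.9763 eff6 1.245 T [ 0.282 -0.01   1.771] F [-0.   1.5  8.7] 0.00811790506722506 [ 0.4672 -0.009   0.1437]
```

The torque jumped to 1.77 N m, so the screw has seated. I'll ease back 0.1 rad and approach again in fine steps to locate the seat angle.

Emit:
step_arm(
  plan=[
    {"travel":[0,0,0],"rot":[0,0,0.05]},
    {"travel":[0,0,0],"rot":[0,0,0.1]},
    {"travel":[0,0,0],"rot":[0,0,0.1]},
  ],
)

```text
time_s: 14.6
tool_pos: [0.4672, -0.009, 0.1437]
tool_rot: [0.51, 0.86, -0.0, 0.0]
ft_force: [0.4, 1.7, 6.7]
grip_width: 0.0082
gripper_force: 44.0
```

```bash
python3 st.py
```

```text
14.6 yaw 0.5008 q6 0.8761 eff6 -0.390 T [ 0.394 -0.149  0.098] F [0.4 1.7 6.7] 0.008190468416686629 [ 0.4672 -0.009   0.1437]
```

Emit:
step_arm(
  plan=[
    {"travel":[0,0,0],"rot":[0,0,-0.02]},
    {"travel":[0,0,0],"rot":[0,0,-0.02]},
  ],
)

```text
time_s: 14.85
tool_pos: [0.4672, -0.009, 0.1437]
tool_rot: [0.519, 0.855, -0.0, 0.0]
ft_force: [1.4, 2.5, 7.1]
grip_width: 0.0078
gripper_force: 46.0
```

```bash
python3 st.py
```

```text
14.85 yaw 0.4803 q6 0.8967 eff6 0.708 T [ 0.421 -0.121  0.467] F [1.4 2.5 7.1] 0.0077669207581609135 [ 0.4672 -0.009   0.1437]
```

Emit:
step_arm(
  plan=[
    {"travel":[0,0,0],"rot":[0,0,-0.02]},
    {"travel":[0,0,0],"rot":[0,0,-0.02]},
  ],
)

```text
time_s: 15.1
tool_pos: [0.4672, -0.009, 0.1437]
tool_rot: [0.527, 0.85, -0.0, 0.0]
ft_force: [0.1, 1.8, 7.5]
grip_width: 0.0079
gripper_force: 53.3
```

```bash
python3 st.py
```

```text
15.1 yaw 0.4606 q6 0.9164 eff6 1.032 T [ 0.363 -0.122  0.871] F [0.1 1.8 7.5] 0.007858934837372584 [ 0.4672 -0.009   0.1437]
```

Torque climbs linearly at about 20 N m/rad and extrapolates to a seat at tool yaw ≈ 0.502. A quarter turn back means yaw ≈ 2.074, which is +1.614 rad from here.

Emit:
step_arm(
  plan=[
    {"travel":[0,0,0],"rot":[0,0,0.03]},
    {"travel":[0,0,0],"rot":[0,0,0.08]},
    {"travel":[0,0,0],"rot":[0,0,0.13]},
    {"travel":[0,0,0],"rot":[0,0,0.18]},
    {"travel":[0,0,0],"rot":[0,0,0.23]},
    {"travel":[0,0,0],"rot":[0,0,0.28]},
    {"travel":[0,0,0],"rot":[0,0,0.33]},
    {"travel":[0,0,0],"rot":[0,0,0.38]},
    {"travel":[0,0,0],"rot":[0,0,0.43]},
    {"travel":[0,0,0],"rot":[0,0,0.48]},
    {"travel":[0,0,0],"rot":[0,0,0.53]},
    {"travel":[0,0,0],"rot":[0,0,0.58]},
    {"travel":[0,0,0],"rot":[0,0,0.63]},
    {"travel":[0,0,0],"rot":[0,0,0.68]},
    {"travel":[0,0,0],"rot":[0,0,0.73]},
    {"travel":[0,0,0],"rot":[0,0,0.78]},
    {"travel":[0,0,0],"rot":[0,0,0.8]},
  ],
)

```text
time_s: 17.23
tool_pos: [0.4669, -0.0094, 0.1437]
tool_rot: [0.154, 0.988, -0.0, -0.0]
ft_force: [-1.6, -0.8, 7.6]
grip_width: 0.0083
gripper_force: 44.1
```

```bash
python3 st.py
```

```text
17.225 yaw 1.2608 q6 0.1159 eff6 0.021 T [-0.176  0.281 -0.099] F [-1.6 -0.8  7.6] 0.008287502333659475 [ 0.4669 -0.0094  0.1437]
```

Emit:
step_arm(
  plan=[
    {"travel":[0,0,0],"rot":[0,0,0.03]},
    {"travel":[0,0,0],"rot":[0,0,0.08]},
    {"travel":[0,0,0],"rot":[0,0,0.13]},
    {"travel":[0,0,0],"rot":[0,0,0.18]},
    {"travel":[0,0,0],"rot":[0,0,0.23]},
    {"travel":[0,0,0],"rot":[0,0,0.28]},
    {"travel":[0,0,0],"rot":[0,0,0.33]},
    {"travel":[0,0,0],"rot":[0,0,0.38]},
    {"travel":[0,0,0],"rot":[0,0,0.43]},
    {"travel":[0,0,0],"rot":[0,0,0.48]},
    {"travel":[0,0,0],"rot":[0,0,0.53]},
    {"travel":[0,0,0],"rot":[0,0,0.58]},
    {"travel":[0,0,0],"rot":[0,0,0.63]},
    {"travel":[0,0,0],"rot":[0,0,0.68]},
    {"travel":[0,0,0],"rot":[0,0,0.73]},
    {"travel":[0,0,0],"rot":[0,0,0.77]},
    {"travel":[0,0,0],"rot":[0,0,0.8]},
    {"travel":[0,0,0],"rot":[0,0,0.814]},
    {"travel":[0,0,0],"rot":[0,0,0.814]},
    {"travel":[0,0,0],"rot":[0,0,0.814]},
  ],
)

```text
time_s: 19.73
tool_pos: [0.4669, -0.0099, 0.1437]
tool_rot: [-0.249, 0.969, -0.001, -0.001]
ft_force: [-1.4, -5.6, 7.6]
grip_width: 0.0079
gripper_force: 44.1
```

```bash
python3 st.py
python3 - <<'E'
from h import *
c=cams.read_camera("side");a=c["color"][150:350,200:400,::-1]
cv2.imwrite("pics/c8.png",cv2.resize(a,None,fx=3,fy=3,interpolation=cv2.INTER_CUBIC))
E
```

```text
19.725 yaw 2.0734 q6 -0.6971 eff6 0.044 T [-0.9    0.306  0.098] F [-1.4 -5.6  7.6] 0.007936203956180865 [ 0.4669 -0.0099  0.1437]
```

View pics/c8.png

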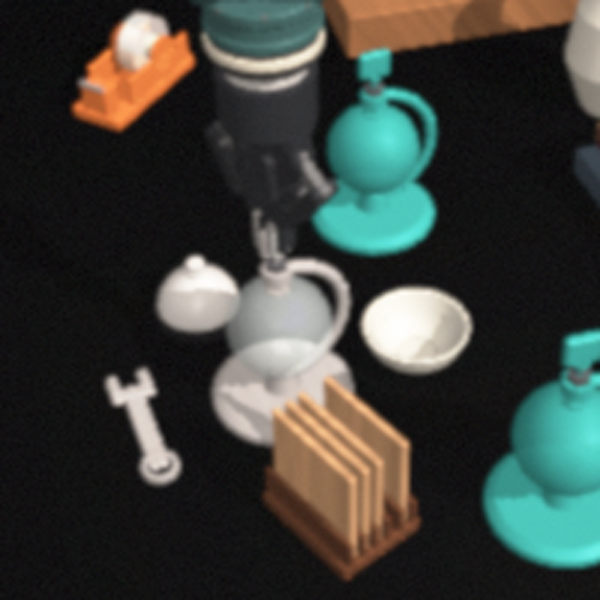

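The last crop shows the screw still gripped at crop (272,245). The bell, dish, spanner and coasters are in place. Yaw is 2.073, a quarter turn off the seat, so I'm handing in.

```bash
python3 -c "
from cell import bot
print(bot.job_done())"
```

```text
the job is handed in; nothing more can be done
None
```

I turned the thumbscrew clockwise until it seated (the resisting moment jumped from about 0.05 to 1.8 N m), then backed it off a quarter turn (1.571 rad). The arm is still gripping it there with about 44 N for you to tighten the lock nut; nothing else was touched and the bell did not ring.

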